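# Weigh the egg box on the beam scale

## Robot

A 6-joint arm with a two-finger parallel gripper is mounted at the origin on the work surface; the furniture and walls round the work are solid. World frame = base frame: x ahead of the robot, y to its left, z up, the work surface at z = 0. Lengths are in m, angles in degrees, forces in N, time in s.
With the tool pointing down it reaches from about 0.4 to 0.825 m from the base axis. Payload 7 kg.
Tool frame: the origin (TCP) lies on the centre line of the jaws, within the pads' length; the fingertips stand 19 mm ahead of it and the grasp point (between the pads) is the TCP; z points along the fingers, y is the line along which they close (so a half turn about z gives the same grasp; the last joint's range is limited). The gripper opens to 88 mm and grips with 3 to 60 N. Pads are 19 mm wide; open, the fingers measure 130 mm over their backs; the gripper's body (78 mm by 193 mm) begins 47 mm behind the grasp point.
Start: joints at [-49.211, 20.546, 0.682, 0, -70.136, -16.507], TCP at [0.278, -0.615, 0.246] pointing down, gripper open.
Joint ranges: [-176.03, 176.03], [-82.01, 121.73], [-58.28, 71.71], [-173.87, 95.51], [-174.79, -0.11], [-173.66, 173.66]. Speed limits (degrees/s): [136.94, 136.94, 172.46, 180, 180, 180].

## Interface

Orientations are given as [roll, pitch, yaw] about the fixed x, y, z axes, in that order (R = Rz(yaw) Ry(pitch) Rx(roll)).
In Python, from plant import get_state, capture, close_job gives the robot as it stands.
- The arm moves only by the tool apply_moves, never from a script. Its argument "targets" is a list of rows, each a list of 7 numbers: the opening, from 0 (shut) to 1 (fully open), then the shift along the tool's x, y, z normalised to -1 to 1, where 1 is 1000 mm, then the turn, a rotation vector about the tool's x, y, z normalised to -1 to 1, where 1 is 90 degrees. In form: [[claw, tx, ty, tz, ax, ay, az], ...]. A call has 1 to 20 rows; each row shifts and turns the commanded pose from where the row before left it, along the tool's axes as they then stand; what a row does not reach is not made up. A row lasts 1/12 s, in which the tool goes at most 41.7 mm and 7.16 degrees, less where a joint would pass 70% of its speed; a pose out of reach is approached as far as the arm can. A call with a number of a shift or a turn outside -1 to 1 is refused whole. A call with a gripper value outside its range is refused whole. The fingers move at their own pace and stop on an object; "newtons" is the grip in N (left out, the last holds). Time passes only in rows, so rows that do not move let the fingers close. It gives the time, the measured TCP pose, the force, the opening and the grip force at its end, in the units of the state.
- get_state(): the state, without advancing time (a new reading comes with each control period).
- capture(name): name is "side" or "top" or "wrist"; returns a dict with "frame" (480x640x3 uint8, red, green, blue), "range_z" (480x640 float32, m along the optical axis (not along the pixel's ray), 0 where there is no reading), "camera_matrix" (3x3 intrinsics, pixels), "k1" (the pictures are not rectified: a ray, as slopes to the right and down, at radius r is drawn at 1 + k1 r^2 times it, then the intrinsics apply), "T" (4x4, takes a point from camera to world coordinates). Camera axes: x right, y down, z forward; pixel columns grow to the right and rows downward; lengths in m; the calibration is good to about 2 mm. A picture is of the moment at which its call begins.
- close_job(): hands the job in; it is judged then, once.
The state is a dict: "time_s": time; "joints": joint angles; "qd": joint speeds; "joint_torque": joint torques, N m; "tcp_pos": TCP position; "eef_rot": TCP orientation; "contact_force": force on the tool from outside, world axes, zero at the start; "moment": the same for the moment, N m; "gripper_width": finger opening in m; "gripper_force": force on a finger pad.
Only numpy, scipy, OpenCV 4.12 (cv2) and the standard library are available. Lean on these libraries where they do the work, as an engineer would, in place of code of your own. Each camera call takes 0.05 s, during which the arm holds its last target. There are 200 camera calls.

## Task

Weigh the closed egg box on the bench beam scale. Push the box up the scale's ramp, without lifting it, until it stands wholly on the steel weighing platform between the rims; then slide the poise along the beam until the pointer comes to rest at the centre mark of the gate, and leave the scale balancing freely. Leave the two bottles where they stand.

Things in the scene. Friction and masses are not known exactly. Their poses are not given: they have to be found in the camera images.
- scale_base: White bench beam scale, fixed. Origin at table height under the platform's centre; +y points out along the ramp, +x to the side with the beam, z up. Main body 146 mm wide. The beam runs along y at x = +125 mm, axis 95 mm above the table, over a low rail (x 98 to 144, y -115 to +195 mm), from its column and pivot at y = -85 mm to the pointer gate at y = +161 mm.
- platform_centre (a point): Centre of the steel platform's top with the beam level, 24 mm above the table; axes as the scale. Platform y from -92 to +92 mm, 8 mm high rims: inner faces at x = -67 and +67 mm and at the far end y = -90 mm; open to the ramp at y = +92 mm, where the side rims flare out. The box fits between the side rims with 13 mm to spare each side. It moves up to 2.5 mm up and down with the beam.
- ramp_foot (a point): Middle of the ramp's lower edge at table height; axes as the scale. The ramp is a fixed aluminium plate with dark strips, 146 mm wide, no side rims: foot 225 mm and top edge (27 mm high, a small step down to the platform) 95 mm from the platform's centre along the scale's +y, slope about 11 degrees.
- egg_box: Closed six-egg carton of pulp with a blue label on its lid, loose, 106 (x) x 158 (y) x 72 mm (z), 0.29 to 0.53 kg, too wide for the jaws. Origin at the centre of its underside, z up. Walls upright up to 34 mm, the lid above tapers in. It starts on the table beyond the ramp's foot, long side roughly along the ramp, but turned up to 0.3 rad and up to 50 mm off the ramp's middle line.
- beam (a joint): Tilt of the beam, rad: 0 level (pointer at the centre mark), positive with the poise and pointer end up (load too heavy for the poise: slide it outward), negative with that end down. Stops at -0.07 and +0.07. Near balance it tilts about 0.012 rad for each mm that the poise is off; it settles within 1.5 s.
- poise (a joint): Position of the poise along the beam from its zero notch, m, growing outward to the pointer (the scale's +y), 0 to 0.170. It slides with about 0.7 N of friction and stays where it is left. The scale balances at about 0.275 m of poise travel for each kg on the platform. It starts below 0.045, too light for any box.
- poise_knob (a point): Centre of the black upright knob on the poise, 35 mm above the beam's axis; axes as the beam's (y along it). Knob 19 mm in diameter, from 22 to 48 mm above the axis; under it the steel poise block, 26 mm (across the beam) x 22 mm (along it), from 17 mm below to 17 mm above the axis, round a beam 6 mm wide and 10 mm high.
- pointer_tip (a point): Tip of the red pointer at the outer end of the beam, 256 mm from the pivot.
- gate_mark (a point): Black centre line of the pointer gate (in a green band 12 mm high on the white plate behind the pointer), at beam axis height, 95 mm above the table. Fixed to the scale.
- soy_bottle: Glass soy sauce bottle with a red cap, 60 mm in diameter, 201 mm high; origin at the centre of its foot. A bystander.
- vinegar: Slim glass vinegar bottle with a black cap, 62 mm in diameter, 237 mm high; origin at the centre of its foot. A bystander.

How it is judged (in metres and radians):
On the way, in this order (a step that is already met when the one before it is completed fails the run):
1. the egg box stands wholly on the weighing platform (y of egg_box in the frame of platform_centre between -0.02 and 0.0145 m and x of egg_box in the frame of platform_centre between -0.02 and 0.02 m and z of egg_box in the frame of platform_centre below 0.006 m and angle between egg_box's own z axis and vertical below 0.05 rad and linear speed of egg_box below 0.03 m/s), for 0.2 s.
2. the poise is slid until the pointer rests at the centre mark (value of joint beam between -0.025 and 0.025 rad and velocity of joint beam between -0.02 and 0.02 rad/s and contact force between the fingers and scale_base below 0.05 N), for 0.4 s.
At the end, for the whole second after the job is handed in: The egg box stands flat and still on the platform between the rims, no part of it over the ramp (its centre at most 14.5 mm from the platform's centre towards the ramp), and the beam balances freely at rest, pointer in the green band (within 0.025 rad of level, 6 mm at the pointer) (y of egg_box in the frame of platform_centre between -0.02 and 0.0145 m and x of egg_box in the frame of platform_centre between -0.02 and 0.02 m and z of egg_box in the frame of platform_centre below 0.006 m and angle between egg_box's own z axis and vertical below 0.05 rad and linear speed of egg_box below 0.02 m/s and value of joint beam between -0.025 and 0.025 rad and velocity of joint beam between -0.03 and 0.03 rad/s); the robot touches nothing.
It fails at once if the egg box is lifted instead of pushed (its underside's centre over 50 mm above the table) (height (world z) of egg_box above 0.05 m).
It fails at once if the egg box is tipped by more than 0.35 rad (angle between egg_box's own z axis and vertical above 0.35 rad).
It fails at once if a bottle is moved by more than 30 mm (distance of any of soy_bottle, vinegar from where it was at the start of the episode above 0.03 m).
It also fails if it takes over 72 s, if anything falls off the work surface, if the arm or the gripper's body presses on something with over 40 N, if the wrist force passes 120 N, or if a joint passes its speed limit or range.

## Working session

There is one attempt and no reset: what is moved stays moved. The work goes in short steps, Python scripts to look and compute and a tool call to move; the robot and the scene stay as the last step left them, time stands still between calls to the robot, and variables do not carry over. Pictures are saved under pics/ and viewed, at most 10 in all, crops included, and the job is handed in when it is done.

Besides the shell and the picture viewer there is one more tool, called after ">>>" as name(argument=value, ...), one argument or row to a line, values as JSON. apply_moves: Moves the arm, as the interface text tells. Scaled input: -1 to 1 covers 1000 mm each way for a shift and 90 degrees each way for a turn. Its arguments: {"type":"object","properties":{"targets":{"type":"array","items":{"type":"array","items":{"type":"number"}}},"newtons":{"type":"number"}},"required":["targets"]}

```bash
mkdir -p pics; cat > h.py <<'E'
import numpy as np, cv2
from plant import get_state, capture
def save(c,n): cv2.imwrite('pics/'+n+'.png',c['frame'][:,:,::-1])
def rays(c,uv):
    K=c['camera_matrix'];d=np.array([c['k1'],0,0,0,0],float)
    # model: distorted = r*(1+k1 r^2)
    p=cv2.undistortPoints(np.array(uv,float).reshape(-1,1,2),np.array(K,float),d).reshape(-1,2)
    return np.c_[p,np.ones(len(p))]
def plane(c,uv,z):
    T=c['T'];r=rays(c,uv)@T[:3,:3].T;o=T[:3,3]
    return o+r*((z-o[2])/r[:,2])[:,None]
def cloud(c,uv):
    uv=np.array(uv).reshape(-1,2).astype(int);z=c['range_z'][uv[:,1],uv[:,0]]
    return (rays(c,uv)*z[:,None])@c['T'][:3,:3].T+c['T'][:3,3]
E
python3 - <<'E'
from h import *
print(get_state())
for n in('top','side'):
    c=capture(n);save(c,n+'0');print(n,c['T'].round(3).tolist(),c['k1'])
a=[cv2.imread(f'pics/{n}0.png') for n in('top','side')]
E
```

```text
{'time_s': 0.0, 'joints': array([-4.92119911e+01,  2.05916232e+01,  6.33322224e-01, -1.94996304e-02,
       -7.01357775e+01, -1.65076023e+01]), 'qd': array([-0.0688848 , -0.09273366,  0.01173448, -0.04978146,  0.16027342,
       -0.00328148]), 'joint_torque': array([ 8.46180901e-04, -5.82716203e+01,  2.93065381e+01,  6.99698389e+00,
        6.93502690e-03, -1.27570288e-04]), 'tcp_pos': array([ 0.27735375, -0.61488088,  0.24461906]), 'eef_rot': array([ 1.79904590e+02, -9.15895564e-03, -1.55726227e+02]), 'contact_force': array([ 0.54743989, -0.54829182,  0.21057997]), 'moment': array([ 0.01066601, -0.03512554, -0.00110555]), 'gripper_force': 0.0, 'gripper_width': 0.08733865830793365}
top [[0.011, -0.996, 0.091, 0.412], [-1.0, -0.01, 0.003, 0.2], [-0.002, -0.091, -0.996, 1.479], [0.0, 0.0, 0.0, 1.0]] -0.15779879994649212
side [[-0.995, -0.069, 0.073, 0.452], [-0.099, 0.563, -0.82, 1.267], [0.016, -0.823, -0.567, 0.836], [0.0, 0.0, 0.0, 1.0]] -0.051674180130536755
```

View pics/top0.png

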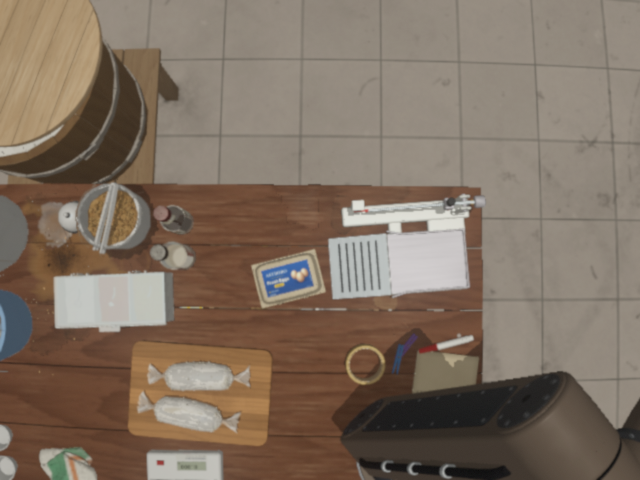

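View pics/side0.png

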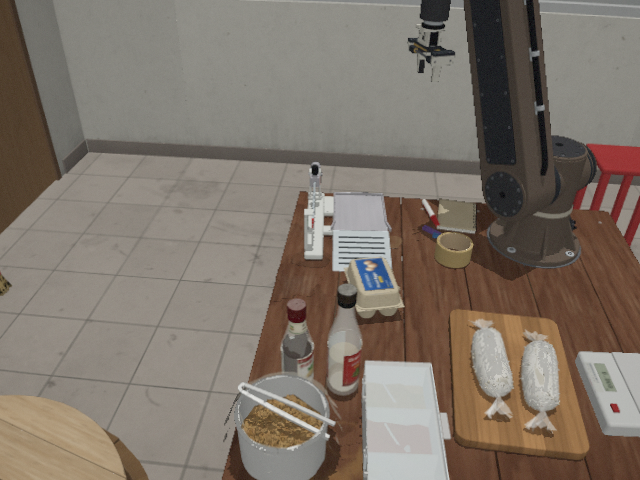

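The top view shows the ramp at cols 330–387 and the platform at 388–468 (rows 230–297). The beam is at row ~208, with the knob near (450,203). The box is at (288,277) and the bottles at (173,217) and (178,257). The side view agrees, with the box at (375,288).

```bash
python3 - <<'E'
from h import *
c=capture('top');f=c['frame'];hsv=cv2.cvtColor(f,cv2.COLOR_RGB2HSV)
vv,uu=np.mgrid[0:480,0:640]
P=cloud(c,np.c_[uu.ravel(),vv.ravel()]).reshape(480,640,3)
def roi(a,b,c_,d):
    m=np.zeros((480,640),bool);m[c_:d,a:b]=1;return m
# scale: white
w=(hsv[...,1]<45)&(hsv[...,2]>150)&roi(310,500,225,310)
w=cv2.morphologyEx(w.astype(np.uint8),cv2.MORPH_CLOSE,np.ones((9,9)))
n,l,s,_=cv2.connectedComponentsWithStats(w);k=1+s[1:,4].argmax();w=(l==k)
print('scale comp',s[k])
for lo,hi in((325,388),(392,470)):
    q=P[w&roi(lo,hi,0,480)];print(lo,np.median(q,0),q.min(0),q.max(0))
# edges of ramp: for each column, min and max row (skip gaps)
L=[];R=[]
for u in range(334,384,4):
    r=np.where(w[:,u])[0];L.append((u,r.min()-.5));R.append((u,r.max()+.5))
def ontilt(uv):
    return np.array([plane(c,[p],0.0)[0] for p in uv])
# foot edge: per row leftmost
F=[]
for v in range(240,294,3):
    r=np.where(w[v,:])[0];F.append((r.min()-.5,v))
F=plane(c,F,0.002);print('foot',F.round(4)[::3].tolist())
d=np.polyfit(F[:,0],F[:,1],1);print('foot edge dy/dx',d)
for nm,E in(('top',L),('bot',R)):
    E=np.array(E);z=np.clip((E[:,0]-330)/57*.027,0,.03)
    q=np.array([plane(c,[e],zz)[0] for e,zz in zip(E,z)]);print(nm,q[[0,-1]].round(4).tolist(),np.polyfit(q[:,1],q[:,0],1))
# platform far edge
E=[]
for v in range(240,285,3):
    r=np.where(w[v,:])[0];E.append((r.max()+.5,v))
q=plane(c,E,.03);print('far',q.round(4)[::4].tolist())
# box cloud
b=(P[...,2]>.012)&(P[...,2]<.1)&roi(240,328,240,315)&(c['range_z']>0)
q=P[b];print('box z',np.percentile(q[:,2],[5,50,95,99]))
for th in(.012,.05):
    qq=q[q[:,2]>th];r=cv2.minAreaRect((qq[:,:2]*1000).astype(np.float32));print('box',th,r)
bl=cv2.inRange(hsv,(100,120,60),(125,255,255)).astype(bool)&roi(240,328,240,315)
y,x=np.where(bl);q=plane(c,np.c_[x,y],.072);print('label',cv2.minAreaRect((q[:,:2]*1000).astype(np.float32)))
# beam area: high points
b=(P[...,2]>.06)&roi(330,500,180,232)&(c['range_z']>0)
q=P[b];print('beam hi',q[::max(1,len(q)//20)].round(3).tolist())
dk=(hsv[...,2]<60)&roi(340,500,190,225);y,x=np.where(dk)
for a,bb in zip(x,y): pass
q=P[dk];print('dark',len(q),np.c_[x,y,q.round(3)][::max(1,len(q)//30)].tolist())
cv2.imwrite('pics/c1.png',cv2.resize(f[185:305,320:500,::-1],None,fx=4.4,fy=4.4,interpolation=cv2.INTER_CUBIC))
E
```

```text
scale comp [ 329  225  140   74 8546]
325 [0.45630877 0.12035708 0.01232799] [ 0.37868253  0.05150075 -0.01102195] [0.5400596  0.20013765 1.47865017]
392 [ 0.47194264 -0.04674122  0.02527124] [ 0.38534886 -0.14735074 -0.00751749] [0.55766184 0.20013765 1.47865017]
foot [[0.5188, 0.1943, 0.002], [0.4969, 0.194, 0.002], [0.4751, 0.1914, 0.002], [0.4534, 0.1888, 0.002], [0.4317, 0.1885, 0.002], [0.4101, 0.1859, 0.002]]
foot edge dy/dx [0.07953856 0.15378389]
top [[0.5226, 0.181, 0.0019], [0.534, 0.0665, 0.0246]] [-0.08640644  0.5392627 ]
bot [[0.3777, 0.1796, 0.0019], [0.3863, 0.066, 0.0246]] [-0.0806999  0.3925435]
far [[0.5199, -0.1317, 0.03], [0.4911, -0.1339, 0.03], [0.4624, -0.1361, 0.03], [0.4338, -0.1408, 0.03]]
box z [0.03630933 0.06933338 0.07576403 0.07813979]
box 0.012 ((423.9366455078125, 289.1040954589844), (105.89518737792969, 155.75238037109375), 15.175885200500488)
box 0.05 ((421.6484069824219, 287.83984375), (101.31031036376953, 141.83529663085938), 14.735589981079102)
label ((425.5042724609375, 289.6004333496094), (57.99424362182617, 104.54495239257812), 14.716085433959961)
beam hi [[0.621, -0.112, 0.098], [0.617, -0.105, 0.076], [0.614, -0.124, 0.083], [0.608, -0.154, 0.113], [0.606, -0.159, 0.113], [0.603, -0.146, 0.11], [0.602, -0.12, 0.102], [0.594, -0.07, 0.141], [0.592, 0.134, 0.12], [0.598, -0.107, 0.096], [0.595, -0.024, 0.092], [0.594, -0.157, 0.111], [0.593, -0.038, 0.091], [0.585, 0.125, 0.123], [0.589, -0.072, 0.11], [0.587, 0.07, 0.088], [0.588, -0.106, 0.101], [0.585, 0.066, 0.089], [0.584, 0.127, 0.071], [0.587, -0.128, 0.077], [0.58, 0.12, 0.07]]
dark 5 [[447.0, 202.0, 0.596, -0.068, 0.14], [447.0, 203.0, 0.595, -0.069, 0.133], [448.0, 203.0, 0.594, -0.07, 0.141], [448.0, 204.0, 0.592, -0.071, 0.136], [449.0, 204.0, 0.592, -0.072, 0.141]]
```

View pics/c1.png

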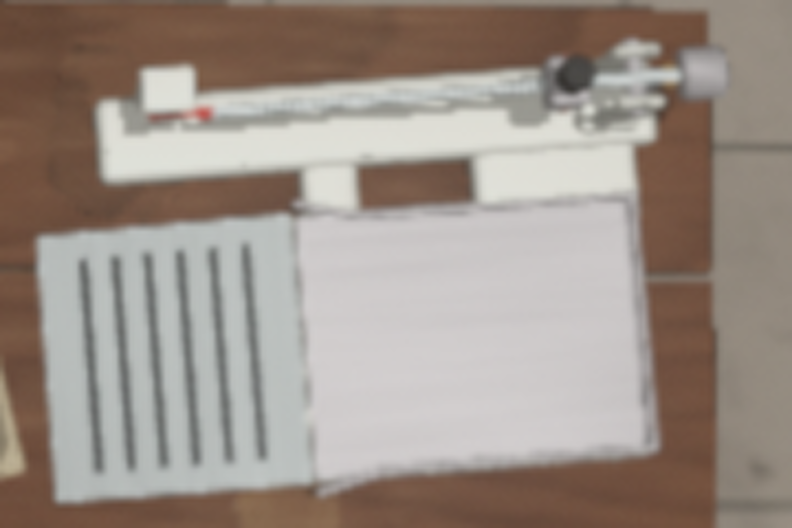

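The crop shows the ramp/platform step running from (297,215) to (313,485) in the crop. The knob is at (576,73) and the red pointer tip at (150–205,115), next to the white gate plate. I'll cross-check the scale centre and locate the bottles.

```bash
python3 - <<'E'
from h import *
c=capture('top');s=capture('side')
def crop(x,y): return (320+x/4.4-.5+.11,185+y/4.4-.5+.11)
yaw=.082;X=np.array([np.cos(yaw),np.sin(yaw)]);Y=np.array([-X[1],X[0]])
step=plane(c,[crop(299,215),crop(314,485)],.027)[:,:2];print('step',step)
ctr1=step.mean(0)-.095*Y;foot=np.array([.4502,.1896]);ctr2=foot-.225*Y;print(ctr1,ctr2)
far=plane(c,[crop(632,200),crop(658,450)],.032)[:,:2];print('far corners',(far-ctr2)@np.c_[X,Y])
rim=plane(c,[crop(297,208),crop(632,197),crop(320,490),crop(655,453)],.032)[:,:2];print('rim corners',(rim-ctr2)@np.c_[X,Y])
kn=plane(c,[crop(576,73)],.143)[0];print('knob',kn,(kn[:2]-ctr2)@np.c_[X,Y])
for cam,rois in((c,[(150,192,203,236),(155,200,238,272)]),(s,[(280,315,300,372),(330,362,288,395)])):
    for a,b,e,f in rois:
        v,u=np.mgrid[e:f,a:b];P=cloud(cam,np.c_[u.ravel(),v.ravel()]);P=P[(P[:,2]>.03)&(P[:,2]<.25)&(P[:,0]>.35)]
        print(len(P),np.percentile(P,[3,50,97],0).round(3).tolist())
E
```

```text
step [[0.53400536 0.05342608]
 [0.3880408  0.0448608 ]]
[ 0.46880435 -0.04553735] [ 0.46862933 -0.03464397]
far corners [[ 0.06705188 -0.09957841]
 [-0.06931445 -0.10183129]]
rim corners [[ 0.07585724  0.08373433]
 [ 0.06868598 -0.09972937]
 [-0.07659633  0.08334727]
 [-0.07079967 -0.10004498]]
knob [ 0.59752222 -0.07525162  0.143     ] [ 0.1251337  -0.05102858]
792 [[0.53, 0.526, 0.041], [0.554, 0.541, 0.127], [0.582, 0.567, 0.203]]
845 [[0.445, 0.518, 0.045], [0.47, 0.532, 0.147], [0.498, 0.555, 0.239]]
1846 [[0.533, 0.549, 0.06], [0.558, 0.568, 0.123], [0.586, 0.582, 0.201]]
2624 [[0.449, 0.358, 0.036], [0.473, 0.565, 0.13], [0.498, 0.577, 0.236]]
```

```bash
cat > plan.py <<'E'
import numpy as np
from h import get_state
C=np.array([.4690,-.0425]);W=.082
X=np.array([np.cos(W),np.sin(W)]);Y=np.array([-X[1],X[0]])
def s2w(x,y): return C+x*X+y*Y
def w2s(p): d=np.array(p[:2])-C; return d@X,d@Y
def go(way,claw,start=None,dp=4):
    """way: [(x,y,z,yaw_deg,step_m)] ; prints rounded tool-frame rows"""
    if start is None:
        s=get_state();start=(*s['tcp_pos'],s['eef_rot'][2])
    p=np.array(start[:3]);yw=start[3];out=[]
    for x,y,z,t,st in way:
        dy=(t-yw+180)%360-180
        n=max(1,int(np.ceil(max(np.linalg.norm([x-p[0],y-p[1],z-p[2]])/st,abs(dy)/6))))
        for i in range(n):
            k=n-i;d=(np.array([x,y,z])-p)/k;c,s=np.cos(np.radians(yw)),np.sin(np.radians(yw))
            r=np.round([d[0]*c+d[1]*s,d[0]*s-d[1]*c,-d[2]],dp)
            p=p+np.array([r[0]*c+r[1]*s,r[0]*s-r[1]*c,-r[2]])
            a=np.round(-((t-yw+180)%360-180)/k/90,3);yw-=a*90
            out.append([claw,*r.tolist(),0,0,float(a)])
    for i in range(0,len(out),20): print(len(out[i:i+20]),str(out[i:i+20]).replace(' ',''))
    print('end',p.round(4),round(yw,2))
E
python3 - <<'E'
from plan import *
go([(.52,-.2,.26,-118,.035),(.398,.386,.2,-75,.035),(.398,.386,.037,-75,.03)],.5,dp=3)
E
```

```text
20 [[0.5,-0.028,0.02,-0.001,0,0,-0.03],[0.5,-0.029,0.019,-0.001,0,0,-0.03],[0.5,-0.03,0.017,-0.001,0,0,-0.03],[0.5,-0.03,0.016,-0.001,0,0,-0.03],[0.5,-0.031,0.014,-0.001,0,0,-0.03],[0.5,-0.032,0.013,-0.001,0,0,-0.03],[0.5,-0.032,0.011,-0.001,0,0,-0.03],[0.5,-0.033,0.01,-0.001,0,0,-0.03],[0.5,-0.033,0.008,-0.001,0,0,-0.03],[0.5,-0.034,0.007,-0.001,0,0,-0.03],[0.5,-0.034,0.005,-0.001,0,0,-0.03],[0.5,-0.034,0.003,-0.001,0,0,-0.03],[0.5,-0.035,0.002,-0.001,0,0,-0.03],[0.5,-0.034,-0.0,-0.002,0,0,-0.029],[0.5,-0.026,0.021,0.003,0,0,-0.027],[0.5,-0.026,0.02,0.003,0,0,-0.027],[0.5,-0.027,0.019,0.003,0,0,-0.026],[0.5,-0.028,0.018,0.003,0,0,-0.027],[0.5,-0.029,0.017,0.003,0,0,-0.026],[0.5,-0.029,0.015,0.003,0,0,-0.027]]
18 [[0.5,-0.03,0.014,0.004,0,0,-0.026],[0.5,-0.031,0.013,0.003,0,0,-0.027],[0.5,-0.031,0.012,0.004,0,0,-0.026],[0.5,-0.032,0.01,0.003,0,0,-0.027],[0.5,-0.032,0.009,0.004,0,0,-0.026],[0.5,-0.032,0.008,0.003,0,0,-0.027],[0.5,-0.033,0.006,0.004,0,0,-0.026],[0.5,-0.033,0.005,0.003,0,0,-0.027],[0.5,-0.033,0.004,0.004,0,0,-0.026],[0.5,-0.033,0.002,0.003,0,0,-0.027],[0.5,-0.033,0.001,0.004,0,0,-0.026],[0.5,-0.034,0.0,0.003,0,0,-0.027],[0.5,0.0,0.0,0.027,0,0,0.0],[0.5,0.0,0.0,0.027,0,0,0.0],[0.5,0.0,0.0,0.027,0,0,0.0],[0.5,0.0,0.0,0.027,0,0,0.0],[0.5,0.0,0.0,0.028,0,0,0.0],[0.5,0.0,0.0,0.027,0,0,0.0]]
end [0.3981 0.3862 0.0371] -74.99
```

>>> apply_moves(
  targets=[
    [0.5, -0.028, 0.02, -0.001, 0, 0, -0.03],
    [0.5, -0.029, 0.019, -0.001, 0, 0, -0.03],
    [0.5, -0.03, 0.017, -0.001, 0, 0, -0.03],
    [0.5, -0.03, 0.016, -0.001, 0, 0, -0.03],
    [0.5, -0.031, 0.014, -0.001, 0, 0, -0.03],
    [0.5, -0.032, 0.013, -0.001, 0, 0, -0.03],
    [0.5, -0.032, 0.011, -0.001, 0, 0, -0.03],
    [0.5, -0.033, 0.01, -0.001, 0, 0, -0.03],
    [0.5, -0.033, 0.008, -0.001, 0, 0, -0.03],
    [0.5, -0.034, 0.007, -0.001, 0, 0, -0.03],
    [0.5, -0.034, 0.005, -0.001, 0, 0, -0.03],
    [0.5, -0.034, 0.003, -0.001, 0, 0, -0.03],
    [0.5, -0.035, 0.002, -0.001, 0, 0, -0.03],
    [0.5, -0.034, 0, -0.002, 0, 0, -0.029],
    [0.5, -0.026, 0.021, 0.003, 0, 0, -0.027],
    [0.5, -0.026, 0.02, 0.003, 0, 0, -0.027],
    [0.5, -0.027, 0.019, 0.003, 0, 0, -0.026],
    [0.5, -0.028, 0.018, 0.003, 0, 0, -0.027],
    [0.5, -0.029, 0.017, 0.003, 0, 0, -0.026],
    [0.5, -0.029, 0.015, 0.003, 0, 0, -0.027],
  ],
)

```text
time_s: 1.92
tcp_pos: [0.4788, -0.004, 0.2426]
eef_rot: [-180.0, 0.0, -103.5]
contact_force: [0.6, 0.7, -0.3]
gripper_width: 0.044
gripper_force: 0.0
```

>>> apply_moves(
  targets=[
    [0.5, -0.03, 0.014, 0.004, 0, 0, -0.026],
    [0.5, -0.031, 0.013, 0.003, 0, 0, -0.027],
    [0.5, -0.031, 0.012, 0.004, 0, 0, -0.026],
    [0.5, -0.032, 0.01, 0.003, 0, 0, -0.027],
    [0.5, -0.032, 0.009, 0.004, 0, 0, -0.026],
    [0.5, -0.032, 0.008, 0.003, 0, 0, -0.027],
    [0.5, -0.033, 0.006, 0.004, 0, 0, -0.026],
    [0.5, -0.033, 0.005, 0.003, 0, 0, -0.027],
    [0.5, -0.033, 0.004, 0.004, 0, 0, -0.026],
    [0.5, -0.033, 0.002, 0.003, 0, 0, -0.027],
    [0.5, -0.033, 0.001, 0.004, 0, 0, -0.026],
    [0.5, -0.034, 0, 0.003, 0, 0, -0.027],
    [0.5, 0, 0, 0, 0, 0, 0],
    [0.5, 0, 0, 0, 0, 0, 0],
    [0.5, 0, 0, 0, 0, 0, 0],
  ],
)

```text
time_s: 3.17
tcp_pos: [0.3979, 0.3859, 0.2002]
eef_rot: [180.0, -0.0, -75.0]
contact_force: [-1.1, -0.4, -0.1]
gripper_width: 0.0437
gripper_force: 0.0
```

```bash
python3 - <<'E'
from plan import *
def tcp(bx,by,th,d=.0885):
    t=np.radians(th);p=s2w(bx-d*np.sin(t),by+d*np.cos(t));r=by+.079
    z=np.interp(r,[.079,.185,.24],[.055,.051,.037]);return (*p,z,np.degrees(W)+th-90)
B0=np.array([-.0177,.334,10.3]);B1=np.array([0,.19,0]);way=[(*tcp(*B0)[:2],.037,-75,.01)]
p0=(.3981,.3862,.037,-75.)
for k in np.linspace(0,1,7)[1:]: way.append((*tcp(*(B0+k*(B1-B0))),.0125))
for y in(.16,.13,.1,.06,.03,.012): way.append((*tcp(0,y,0),.0105))
way.append((*tcp(0,-.003,0),.004))
go(way,.5,p0)
E
```

```text
20 [[0.5,0.0061,0.0001,-0.0,0,0,-0.0],[0.5,0.0061,0.0001,-0.0,0,0,-0.0],[0.5,0.0121,-0.0007,-0.0,0,0,0.01],[0.5,0.012,-0.0008,-0.0,0,0,0.009],[0.5,0.0121,-0.001,-0.0,0,0,0.01],[0.5,0.0121,-0.0012,-0.0,0,0,0.009],[0.5,0.0121,-0.0013,-0.0,0,0,0.01],[0.5,0.0121,-0.0016,-0.0,0,0,0.009],[0.5,0.0121,-0.0017,-0.0,0,0,0.01],[0.5,0.0121,-0.0019,-0.0,0,0,0.009],[0.5,0.0121,-0.0021,-0.0,0,0,0.01],[0.5,0.012,-0.0022,-0.0,0,0,0.009],[0.5,0.0121,-0.0024,-0.0,0,0,0.01],[0.5,0.012,-0.0027,-0.0,0,0,0.009],[0.5,0.01,0.0,-0.0001,0,0,0.0],[0.5,0.01,0.0,-0.0001,0,0,0.0],[0.5,0.01,0.0,-0.0001,0,0,0.0],[0.5,0.01,0.0,-0.0025,0,0,0.0],[0.5,0.01,0.0,-0.0025,0,0,0.0],[0.5,0.01,0.0001,-0.0026,0,0,0.0]]
16 [[0.5,0.01,-0.0,-0.0021,0,0,0.0],[0.5,0.01,-0.0,-0.0021,0,0,0.0],[0.5,0.01,-0.0,-0.0021,0,0,0.0],[0.5,0.01,0.0,-0.0004,0,0,0.0],[0.5,0.01,0.0,-0.0004,0,0,0.0],[0.5,0.01,0.0,-0.0004,0,0,0.0],[0.5,0.01,0.0,-0.0003,0,0,0.0],[0.5,0.01,0.0,-0.0004,0,0,0.0],[0.5,0.01,0.0,-0.0004,0,0,0.0],[0.5,0.01,0.0,-0.0004,0,0,0.0],[0.5,0.009,0.0,-0.0003,0,0,0.0],[0.5,0.009,0.0001,-0.0003,0,0,0.0],[0.5,0.0038,-0.0,-0.0001,0,0,0.0],[0.5,0.0037,-0.0,-0.0001,0,0,0.0],[0.5,0.0038,-0.0,-0.0002,0,0,0.0],[0.5,0.0037,-0.0,-0.0001,0,0,0.0]]
end [0.462  0.0427 0.055 ] -85.26
```

>>> apply_moves(
  targets=[
    [0.5, 0, 0, 0.027, 0, 0, 0],
    [0.5, 0, 0, 0.027, 0, 0, 0],
    [0.5, 0, 0, 0.027, 0, 0, 0],
    [0.5, 0, 0, 0.027, 0, 0, 0],
    [0.5, 0, 0, 0.027, 0, 0, 0],
    [0.5, 0, 0, 0.028, 0, 0, 0],
    [0.5, 0, 0, 0, 0, 0, 0],
  ],
)

```text
time_s: 3.75
tcp_pos: [0.3968, 0.3821, 0.0333]
eef_rot: [179.7, -0.3, -75.1]
contact_force: [-0.7, -0.8, 0.5]
gripper_width: 0.044
gripper_force: 0.0
```

>>> apply_moves(
  targets=[
    [0.5, 0.006, 0, 0, 0, 0, 0],
    [0.5, 0.006, 0, 0, 0, 0, 0],
    [0.5, 0.012, -0.001, 0, 0, 0, 0.01],
    [0.5, 0.012, -0.001, 0, 0, 0, 0.009],
    [0.5, 0.012, -0.001, 0, 0, 0, 0.01],
    [0.5, 0.012, -0.001, 0, 0, 0, 0.009],
    [0.5, 0.012, -0.0015, 0, 0, 0, 0.01],
    [0.5, 0.012, -0.0015, 0, 0, 0, 0.009],
    [0.5, 0.012, -0.0015, 0, 0, 0, 0.01],
    [0.5, 0.012, -0.002, 0, 0, 0, 0.009],
    [0.5, 0.012, -0.002, 0, 0, 0, 0.01],
    [0.5, 0.012, -0.002, 0, 0, 0, 0.009],
    [0.5, 0.012, -0.0025, 0, 0, 0, 0.01],
    [0.5, 0.012, -0.0025, 0, 0, 0, 0.009],
    [0.5, 0, 0, 0, 0, 0, 0],
    [0.5, 0, 0, 0, 0, 0, 0],
  ],
)

```text
time_s: 5.08
tcp_pos: [0.4455, 0.2339, 0.0369]
eef_rot: [179.9, -0.1, -85.4]
contact_force: [0.7, 0.7, -0.0]
gripper_width: 0.0438
gripper_force: 0.0
```

```bash
cat > box.py <<'E'
from plan import *; from h import *
def label():
    c=capture('top');f=c['frame'];hsv=cv2.cvtColor(f,cv2.COLOR_RGB2HSV)
    bl=cv2.inRange(hsv,(100,120,60),(125,255,255));bl[:,:240]=0;bl[:225]=0;bl[320:]=0
    y,x=np.where(bl);z=np.median(cloud(c,np.c_[x,y])[:,2])
    q=plane(c,np.c_[x,y],z);r=cv2.minAreaRect((q[:,:2]*1000).astype(np.float32));print('n',len(x),'z',z,r,'scale xy',w2s(np.array(r[0])/1000))
    return c
E
python3 - <<'E'
from box import *
c=label();s=get_state();print(s['tcp_pos'],s['eef_rot'],w2s(s['tcp_pos']))
cv2.imwrite('pics/a1.png',cv2.resize(c['frame'][185:305,250:500,::-1],None,fx=3,fy=3))
E
```

```text
n 454 z 0.0858161476368694 ((454.81719970703125, 141.47079467773438), (56.96038055419922, 84.460205078125), 4.9621262550354) scale xy (np.float64(0.0009335604810543527), np.float64(0.1845143180984488))
[0.4455639  0.23465523 0.03696074] [ 1.79892033e+02 -1.08948774e-01 -8.53107450e+01] (np.float64(-0.0006560797491666443), np.float64(0.2781435627545568))
```

View pics/a1.png

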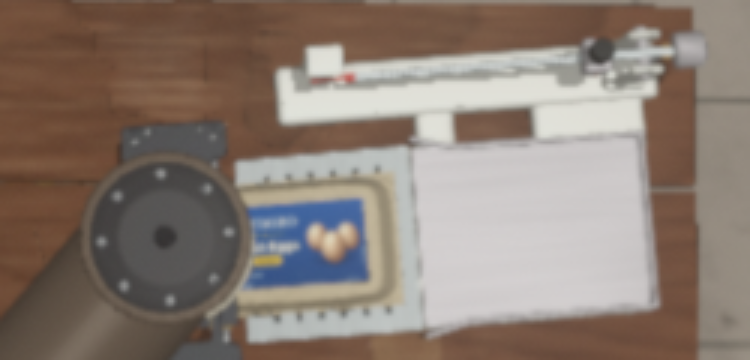

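The box is aligned on the ramp: its front edge is at crop col ~400, just before the step at ~413, and its rotation matches the scale.

>>> apply_moves(
  targets=[
    [0.5, 0.01, 0, 0, 0, 0, 0],
    [0.5, 0.01, 0, 0, 0, 0, 0],
    [0.5, 0.01, 0, 0, 0, 0, 0],
    [0.5, 0.01, 0, -0.0025, 0, 0, 0],
    [0.5, 0.01, 0, -0.0025, 0, 0, 0],
    [0.5, 0.01, 0, -0.0025, 0, 0, 0],
    [0.5, 0.01, 0, -0.0025, 0, 0, 0],
    [0.5, 0.01, 0, -0.0025, 0, 0, 0],
    [0.5, 0.01, 0, -0.0015, 0, 0, 0],
    [0.5, 0.01, 0, -0.0005, 0, 0, 0],
    [0.5, 0.01, 0, -0.0005, 0, 0, 0],
    [0.5, 0.01, 0, -0.0005, 0, 0, 0],
    [0.5, 0.01, 0, -0.0005, 0, 0, 0],
    [0.5, 0, 0, 0, 0, 0, 0],
    [0.5, 0, 0, 0, 0, 0, 0],
  ],
)

```text
time_s: 6.38
tcp_pos: [0.4564, 0.1052, 0.0535]
eef_rot: [179.9, -0.0, -85.3]
contact_force: [-0.6, -1.2, 0.2]
gripper_width: 0.0438
gripper_force: 0.0
```

```bash
python3 - <<'E'
from box import *
c=label();s=get_state();print(s['tcp_pos'],s['eef_rot'],w2s(s['tcp_pos']))
E
```

```text
n 320 z 0.09588809861547931 ((468.54766845703125, -15.868936538696289), (59.05044174194336, 55.06571960449219), 0.516488790512085) scale xy (np.float64(0.0017304891175109712), np.float64(0.02657862961702364))
[0.45632548 0.10548184 0.05333093] [ 1.79922200e+02 -5.59637017e-02 -8.53020699e+01] (np.float64(-0.0005110189900437827), np.float64(0.14852275208493398))
```

>>> apply_moves(
  targets=[
    [0.5, 0.01, 0, 0, 0, 0, 0],
    [0.5, 0.01, 0, 0, 0, 0, 0],
    [0.5, 0.01, 0, -0.0005, 0, 0, 0],
    [0.5, 0.01, 0, -0.0005, 0, 0, 0],
    [0.5, 0.008, 0, -0.0005, 0, 0, 0],
    [0.5, 0.004, 0, 0, 0, 0, 0],
    [0.5, 0.004, 0, 0, 0, 0, 0],
    [0.5, 0.003, 0, 0, 0, 0, 0],
    [0.5, 0.003, 0, 0, 0, 0, 0],
    [0.5, 0, 0, 0, 0, 0, 0],
    [0.5, 0, 0, 0, 0, 0, 0],
    [0.5, -0.01, 0, 0, 0, 0, 0],
    [0.5, -0.03, 0, 0, 0, 0, 0],
    [0.5, -0.035, 0, -0.02, 0, 0, 0],
    [0.5, -0.035, 0, -0.03, 0, 0, 0],
    [0.5, -0.03, 0, -0.03, 0, 0, 0],
    [0.5, -0.03, 0, -0.03, 0, 0, 0],
    [0.5, 0, 0, -0.03, 0, 0, 0],
  ],
)

```text
time_s: 7.93
tcp_pos: [0.4482, 0.2143, 0.1929]
eef_rot: [-179.9, 0.0, -85.1]
contact_force: [0.7, 2.1, -0.1]
gripper_width: 0.0441
gripper_force: 0.0
```

```bash
python3 - <<'E'
from box import *
c=label();s=get_state();print(s['tcp_pos'],s['eef_rot'],w2s(s['tcp_pos']))
vv,uu=np.mgrid[225:310,380:480];q=cloud(c,np.c_[uu.ravel(),vv.ravel()])
q=q[(q[:,2]>.045)&(q[:,2]<.12)];r=cv2.minAreaRect((q[:,:2]*1000).astype(np.float32));print(r,w2s(np.array(r[0])/1000))
cv2.imwrite('pics/a2.png',cv2.resize(c['frame'][185:305,320:500,::-1],None,fx=4.4,fy=4.4,interpolation=cv2.INTER_CUBIC))
E
```

```text
n 552 z 0.09344743250942766 ((472.77569580078125, -44.1917839050293), (57.61276626586914, 103.97357940673828), 3.690764904022217) scale xy (np.float64(0.003624438156160687), np.float64(-0.001995359519866087))
[0.45047892 0.21426541 0.1987489 ] [-179.54932413    0.22542352  -84.96421799] (np.float64(0.0025723266810516385), np.float64(0.25741968018657074))
((471.3308410644531, -45.59539031982422), (105.4051513671875, 155.53701782226562), 4.9938645362854) (np.float64(0.002069471514762917), np.float64(-0.0032759042949065823))
```

View pics/a2.png

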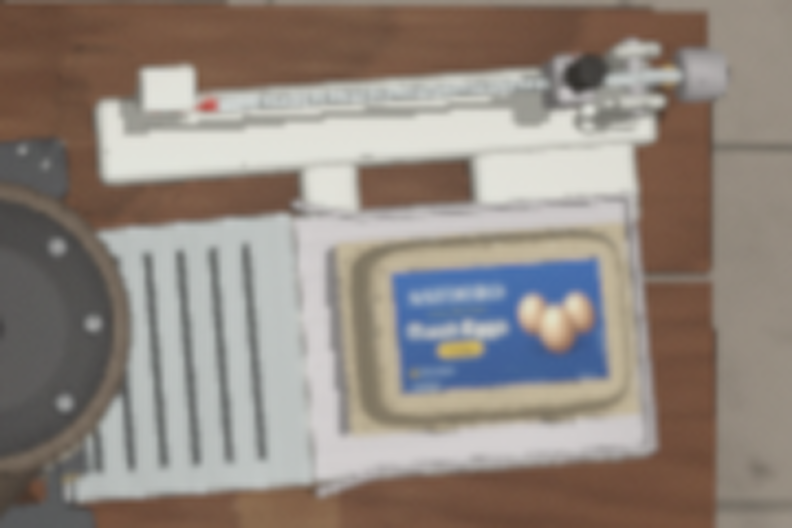

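The box is on the platform at scale x≈+2, y≈−3 mm and square. The pointer is now up, with its red tip at (205,105) in the crop. Next I'll work on the poise.

```bash
python3 - <<'E'
from box import *
s=get_state();print(s['joints'].round(1))
c=capture('top');hsv=cv2.cvtColor(c['frame'],cv2.COLOR_RGB2HSV)
m=(hsv[...,2]<85);m[:,:430]=0;m[:,475:]=0;m[:190]=0;m[215:]=0
n,l,st,ce=cv2.connectedComponentsWithStats(m.astype(np.uint8));k=1+st[1:,4].argmax();print(st[k],ce[k])
p=plane(c,[ce[k]],.146)[0];print('knob',p,w2s(p))
d=capture('side');g=d['frame']
hs=cv2.cvtColor(g,cv2.COLOR_RGB2HSV)
for nm,mm in(('red',cv2.inRange(hs,(0,120,80),(8,255,255))|cv2.inRange(hs,(172,120,80),(180,255,255))),('green',cv2.inRange(hs,(40,60,50),(85,255,255)))):
    mm[:,:290]=0;mm[:,335:]=0;mm[:150]=0;mm[275:]=0
    y,x=np.where(mm>0);print(nm,len(x),x.mean() if len(x) else 0,(y.mean(),y.min(),y.max()) if len(x) else 0)
def proj(d,P):
    q=(np.linalg.inv(d['T'])@np.r_[P,1])[:3]
    return cv2.projectPoints(q.reshape(1,3),np.zeros(3),np.zeros(3),np.array(d['camera_matrix'],float),np.array([d['k1'],0,0,0,0.]))[0].ravel()
for t in(0,.07): print('tip pred',t,proj(d,[*s2w(.125,-.085+.256),.095+.256*t]))
print('gate pred',proj(d,[*s2w(.125,.161),.095]))
cv2.imwrite('pics/a3.png',cv2.resize(g[150:270,285:385,::-1],None,fx=5,fy=5,interpolation=cv2.INTER_CUBIC))
E
```

```text
[ 48.2   5.7 -25.4   0.2 -58.3 -43.2]
[449 197   9   9  53] [452.94339623 201.03773585]
knob [ 0.59754223 -0.08008192  0.146     ] (np.float64(0.125032044114723), np.float64(-0.04798429702661737))
red 1 297.0 (np.float64(268.0), np.int64(268), np.int64(268))
green 0 0 0
tip pred 0 [313.23759721 223.39015068]
tip pred 0.07 [313.27198331 217.17646786]
gate pred [313.37332069 221.16096925]
```

View pics/a3.png

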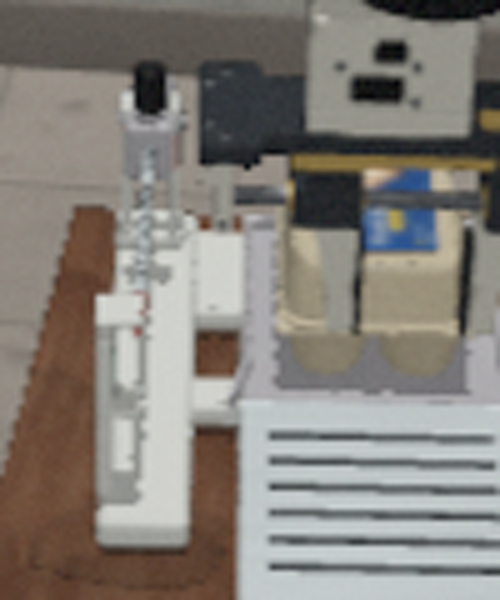

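The side view shows the knob at crop (150,85) and the pointer at ~(140,315), which is too coarse to read the tilt. I'll move over the knob and use the wrist camera.

```bash
python3 - <<'E'
from plan import *
go([(.5975,-.080,.24,-175.3,.033)],.35,dp=3)
E
```

```text
16 [[0.35,0.019,-0.008,-0.003,0,0,0.063],[0.35,0.018,-0.01,-0.003,0,0,0.063],[0.35,0.017,-0.011,-0.003,0,0,0.063],[0.35,0.016,-0.013,-0.003,0,0,0.063],[0.35,0.015,-0.014,-0.003,0,0,0.062],[0.35,0.013,-0.016,-0.003,0,0,0.063],[0.35,0.011,-0.017,-0.003,0,0,0.062],[0.35,0.01,-0.018,-0.003,0,0,0.063],[0.35,0.008,-0.019,-0.003,0,0,0.062],[0.35,0.006,-0.02,-0.003,0,0,0.063],[0.35,0.004,-0.02,-0.003,0,0,0.062],[0.35,0.002,-0.02,-0.003,0,0,0.063],[0.35,0.0,-0.02,-0.003,0,0,0.062],[0.35,-0.002,-0.02,-0.003,0,0,0.063],[0.35,-0.004,-0.02,-0.002,0,0,0.062],[0.35,-0.005,-0.02,-0.003,0,0,0.063]]
end [ 0.5972 -0.0796  0.2405] -175.31
```

>>> apply_moves(
  targets=[
    [0.35, 0.019, -0.008, -0.003, 0, 0, 0.063],
    [0.35, 0.018, -0.01, -0.003, 0, 0, 0.063],
    [0.35, 0.017, -0.011, -0.003, 0, 0, 0.063],
    [0.35, 0.016, -0.013, -0.003, 0, 0, 0.063],
    [0.35, 0.015, -0.014, -0.003, 0, 0, 0.062],
    [0.35, 0.013, -0.016, -0.003, 0, 0, 0.063],
    [0.35, 0.011, -0.017, -0.003, 0, 0, 0.062],
    [0.35, 0.01, -0.018, -0.003, 0, 0, 0.063],
    [0.35, 0.008, -0.019, -0.003, 0, 0, 0.062],
    [0.35, 0.006, -0.02, -0.003, 0, 0, 0.063],
    [0.35, 0.004, -0.02, -0.003, 0, 0, 0.062],
    [0.35, 0.002, -0.02, -0.003, 0, 0, 0.063],
    [0.35, 0, -0.02, -0.003, 0, 0, 0.062],
    [0.35, -0.002, -0.02, -0.003, 0, 0, 0.063],
    [0.35, -0.004, -0.02, -0.002, 0, 0, 0.062],
    [0.35, -0.005, -0.02, -0.003, 0, 0, 0.063],
    [0.35, 0, 0, 0, 0, 0, 0],
    [0.35, 0, 0, 0, 0, 0, 0],
  ],
)

```text
time_s: 9.58
tcp_pos: [0.5955, -0.0829, 0.2366]
eef_rot: [180.0, -0.1, -175.5]
contact_force: [-0.3, 0.9, 0.8]
gripper_width: 0.0305
gripper_force: 0.0
```

```bash
python3 - <<'E'
from box import *
s=get_state();print(s['tcp_pos'],s['eef_rot'],w2s(s['tcp_pos']))
c=capture('wrist');save(c,'w1');print(c['T'].round(3).tolist())
E
```

```text
[ 0.59551916 -0.08286441  0.23660522] [ 1.79998570e+02 -1.28748401e-01 -1.75495195e+02] (np.float64(0.12278786821504778), np.float64(-0.0505917313691827))
[[-0.078, 0.967, 0.243, 0.53], [0.997, 0.076, 0.018, -0.088], [-0.001, 0.243, -0.97, 0.375], [0.0, 0.0, 0.0, 1.0]]
```

View pics/w1.png

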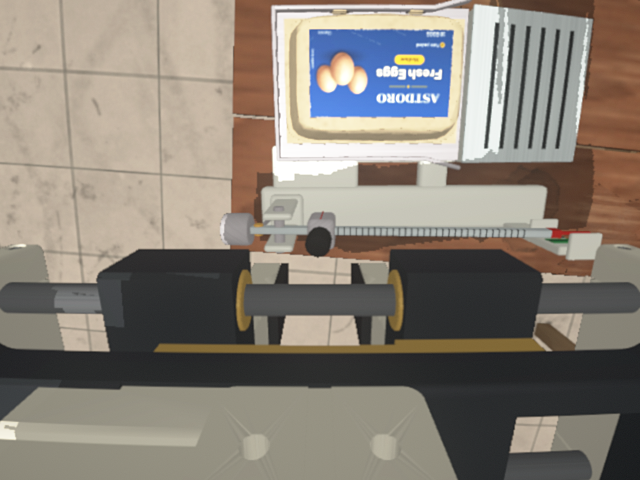

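The wrist view shows the knob at (320,242), the red pointer at (563,233) by the gate's green band at ~(555,240), and the box between the rims with a gap before the ramp. I'll measure the knob and the pointer height from it.

```bash
cat > tilt.py <<'E'
from box import *
def look(tag=None):
    c=capture('wrist');f=c['frame'];hs=cv2.cvtColor(f,cv2.COLOR_RGB2HSV)
    red=cv2.inRange(hs,(0,120,90),(8,255,255))|cv2.inRange(hs,(172,120,90),(180,255,255))
    gr=cv2.inRange(hs,(40,60,40),(85,255,255))
    for nm,m in(('red',red),('green',gr)):
        y,x=np.where(m>0);P=cloud(c,np.c_[x,y]);S=np.array([[*w2s(p),p[2]] for p in P])
        k=(abs(S[:,0]-.125)<.03)&(S[:,1]>.11)&(S[:,1]<.2)&(S[:,2]>.06)&(S[:,2]<.14)
        if k.sum(): print(nm,k.sum(),'px',x[k].min(),x[k].max(),y[k].min(),y[k].max(),'med',np.median(S[k],0).round(4),'z',np.percentile(S[k,2],[5,95]).round(4))
    # pointer height from triangulation on the plane x_scale=.125
    k=cv2.inRange(hs,(0,0,0),(180,90,60))
    if tag: save(c,tag)
    return c
E
python3 - <<'E'
from tilt import *
c=look()
hs=cv2.cvtColor(c['frame'],cv2.COLOR_RGB2HSV);m=(hs[...,2]<60);m[:222]=0;m[260:]=0;m[:,:295]=0;m[:,345:]=0
n,l,st,ce=cv2.connectedComponentsWithStats(m.astype(np.uint8));k=1+st[1:,4].argmax();print(st[k],ce[k])
p=plane(c,[ce[k]],.138)[0];print('knob',p,w2s(p))
q=cloud(c,np.argwhere(l==k)[:,::-1]);print(np.median(q,0),q.max(0))
cv2.imwrite('pics/w1c.png',cv2.resize(c['frame'][205:275,500:620,::-1],None,fx=6,fy=6,interpolation=cv2.INTER_CUBIC))
E
```

```text
red 147 px 548 588 229 238 med [0.1242 0.1423 0.1154] z [0.1111 0.117 ]
green 76 px 545 566 239 242 med [0.1365 0.1578 0.0944] z [0.0888 0.0991]
[305 228  25  28 560] [317.12678571 241.7875    ]
knob [ 0.59735657 -0.08388198  0.138     ] (np.float64(0.12453575238226632), np.float64(-0.05175638227453254))
[ 0.5953965  -0.08392482  0.14450224] [ 0.60557213 -0.07536274  0.37554914]
```

View pics/w1c.png

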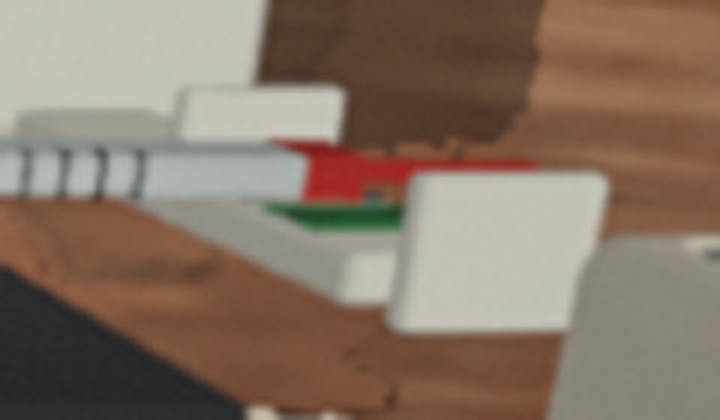

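The pointer is up at the stop: red z .115, against ~.099 expected when level. The knob is in line with the jaws, so I'll descend and push it outward.

>>> apply_moves(
  targets=[
    [0.35, 0, 0, 0.02, 0, 0, 0],
    [0.35, 0, 0, 0.02, 0, 0, 0],
    [0.35, 0, 0, 0.02, 0, 0, 0],
    [0.35, 0, 0, 0.02, 0, 0, 0],
    [0.35, 0, 0, 0.01, 0, 0, 0],
    [0.35, 0, 0, 0.004, 0, 0, 0],
    [0.35, 0, 0, 0, 0, 0, 0],
    [0.35, 0, 0, 0, 0, 0, 0],
    [0.35, 0, 0, 0, 0, 0, 0],
  ],
)

```text
time_s: 10.43
tcp_pos: [0.5967, -0.0819, 0.1454]
eef_rot: [-180.0, 0.1, -175.4]
contact_force: [-0.2, -0.2, 1.5]
gripper_width: 0.0306
gripper_force: 0.0
```

>>> apply_moves(
  targets=[
    [0.35, 0, 0.004, 0, 0, 0, 0],
    [0.35, 0, 0.004, 0, 0, 0, 0],
    [0.35, 0, 0.004, 0, 0, 0, 0],
    [0.35, 0, 0.004, 0, 0, 0, 0],
    [0.35, 0, 0.005, 0, 0, 0, 0],
    [0.35, 0, 0.005, 0, 0, 0, 0],
    [0.35, 0, 0.005, 0, 0, 0, 0],
    [0.35, 0, 0.005, 0, 0, 0, 0],
    [0.35, 0, 0.005, 0, 0, 0, 0],
    [0.35, 0, 0, 0, 0, 0, 0],
    [0.35, 0, 0, 0, 0, 0, 0],
  ],
)

```text
time_s: 11.35
tcp_pos: [0.5926, -0.0407, 0.144]
eef_rot: [180.0, -0.0, -175.4]
contact_force: [-0.4, -0.1, 0.9]
gripper_width: 0.0307
gripper_force: 0.0
```

```bash
python3 - <<'E'
from tilt import *
s=get_state();print(s['tcp_pos'],s['eef_rot'],w2s(s['tcp_pos']))
look('w2')
E
```

```text
[ 0.59262175 -0.04073343  0.14397795] [ 1.79986340e+02 -8.72400346e-03 -1.75396881e+02] (np.float64(0.12335106169709367), np.float64(-0.008364990038086505))
red 81 px 579 592 266 282 med [0.1223 0.1378 0.1136] z [0.1073 0.1166]Traceback (most recent call last):
  File "<stdin>", line 3, in <module>
  File "tilt.py", line 7, in look
    y,x=np.where(m>0);P=cloud(c,np.c_[x,y]);S=np.array([[*w2s(p),p[2]] for p in P])
                        ~~~~~^^^^^^^^^^^^^^
  File "h.py", line 14, in cloud
    return (rays(c,uv)*z[:,None])@c['T'][:3,:3].T+c['T'][:3,3]
            ~~~~^^^^^^
  File "h.py", line 7, in rays
    p=cv2.undistortPoints(np.array(uv,float).reshape(-1,1,2),np.array(K,float),d).reshape(-1,2)
      ~~~~~~~~~~~~~~~~~~~^^^^^^^^^^^^^^^^^^^^^^^^^^^^^^^^^^^^^^^^^^^^^^^^^^^^^^^^
cv2.error: OpenCV(4.12.0) /io/opencv/modules/calib3d/src/undistort.dispatch.cpp:347: error: (-215:Assertion failed) CV_IS_MAT(_src) && CV_IS_MAT(_dst) && (_src->rows == 1 || _src->cols == 1) && (_dst->rows == 1 || _dst->cols == 1) && _src->cols + _src->rows - 1 == _dst->rows + _dst->cols - 1 && (CV_MAT_TYPE(_src->type) == CV_32FC2 || CV_MAT_TYPE(_src->type) == CV_64FC2) && (CV_MAT_TYPE(_dst->type) == CV_32FC2 || CV_MAT_TYPE(_dst->type) == CV_64FC2) in function 'cvUndistortPointsInternal'
```

```bash
sed -i "s/y,x=np.where(m>0);P=/y,x=np.where(m>0)\n        if len(x)==0: continue\n        P=/" tilt.py; cat > l.py <<'E'
from tilt import *
s=get_state();print(s['time_s'],w2s(s['tcp_pos']),s['tcp_pos'][2],s['contact_force'].round(1));look('w2')
E
python3 l.py
```

```text
11.4 (np.float64(0.12333151629905174), np.float64(-0.008585037649675293)) 0.14396558326251735 [ 0.7  0.  -0.2]
red 78 px 580 592 266 282 med [0.1222 0.1376 0.1129] z [0.1072 0.1162]
green 1 px 583 583 282 282 med [0.1372 0.152  0.0947] z [0.0947 0.0947]
```

View pics/w2.png

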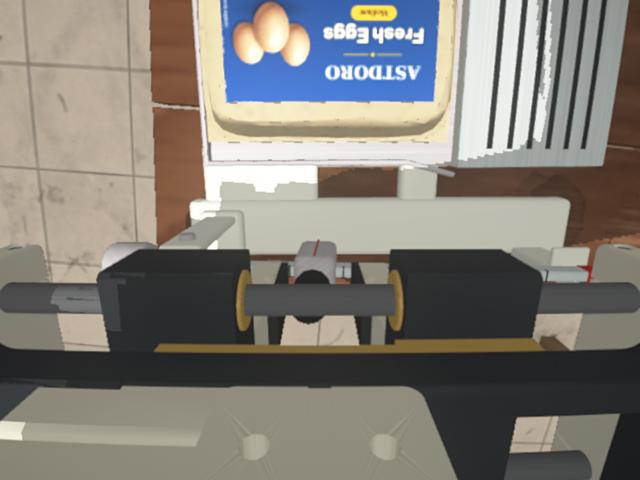

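The knob (315,290) sits between the pads and is moving with them. The pointer at (585,272) will soon be hidden from here, so I'll test reading it from the top and side cameras.

```bash
cat > l2.py <<'E'
from tilt import *
s=get_state();print(s['time_s'],w2s(s['tcp_pos']),s['contact_force'].round(1))
for n in('top','side'):
    c=capture(n);hs=cv2.cvtColor(c['frame'],cv2.COLOR_RGB2HSV).astype(int)
    y,x=np.where((c['range_z']>0)&((hs[...,0]<12)|(hs[...,0]>168))&(hs[...,1]>50))
    P=cloud(c,np.c_[x,y]);S=np.array([[*w2s(p),p[2]] for p in P])
    k=(abs(S[:,0]-.125)<.02)&(S[:,1]>.12)&(S[:,1]<.18)&(S[:,2]>.06)&(S[:,2]<.14)
    print(n,k.sum(),S[k].mean(0).round(4) if k.any() else '',(x[k].mean().round(2),y[k].mean().round(2)) if k.any() else '')
E
python3 l2.py
```

```text
11.45 (np.float64(0.12331178834570608), np.float64(-0.00877405228380327)) [-0.2  0.2 -0.9]
top 0  
side 2 [0.1273 0.1575 0.1135] (np.float64(312.5), np.float64(214.0))
```

>>> apply_moves(
  targets=[
    [0.35, 0, 0.005, 0, 0, 0, 0],
    [0.35, 0, 0.005, 0, 0, 0, 0],
    [0.35, 0, 0.005, 0, 0, 0, 0],
    [0.35, 0, 0, 0, 0, 0, 0],
  ],
)

```text
time_s: 11.88
tcp_pos: [0.5915, -0.0254, 0.1442]
eef_rot: [180.0, 0.0, -175.4]
contact_force: [0.7, 0.2, -0.5]
gripper_width: 0.0306
gripper_force: 0.1
```

```bash
python3 l2.py;python3 l.py
```

```text
11.8833 (np.float64(0.12348750896048315), np.float64(0.006974693078472793)) [ 0.7  0.2 -0.5]
top 0  
side 2 [0.1273 0.1574 0.1134] (np.float64(312.5), np.float64(214.0))
11.9833 (np.float64(0.12346997064586253), np.float64(0.006584824006262449)) 0.14411570280259206 [-0.4 -0.1 -0.3]
red 332 px 554 590 266 282 med [0.1241 0.1416 0.1146] z [0.1089 0.1166]
green 52 px 557 586 278 282 med [0.1365 0.1662 0.0944] z [0.0898 0.097 ]
```

>>> apply_moves(
  targets=[
    [0.35, 0, 0.005, 0, 0, 0, 0],
    [0.35, 0, 0.005, 0, 0, 0, 0],
    [0.35, 0, 0, 0, 0, 0, 0],
  ],
)

```text
time_s: 12.28
tcp_pos: [0.5907, -0.0156, 0.1442]
eef_rot: [180.0, 0.0, -175.4]
contact_force: [-0.6, 0.2, -0.3]
gripper_width: 0.0306
gripper_force: 0.2
```

```bash
python3 l2.py;python3 l.py
```

```text
12.2833 (np.float64(0.12352316734641021), np.float64(0.016801113533870565)) [-0.6  0.2 -0.3]
top 0  
side 1 [0.1282 0.1665 0.1134] (np.float64(312.0), np.float64(216.0))
12.3833 (np.float64(0.12347202986381194), np.float64(0.016492058954625615)) 0.1441019047458326 [-0.2 -0.1  0.3]
red 409 px 537 590 266 282 med [0.1241 0.1427 0.1137] z [0.1094 0.1163]
green 54 px 558 569 278 282 med [0.1364 0.165  0.0944] z [0.0902 0.0963]
```

>>> apply_moves(
  targets=[
    [0.35, 0, 0.005, 0, 0, 0, 0],
    [0.35, 0, 0.003, 0, 0, 0, 0],
    [0.35, 0, 0, 0, 0, 0, 0],
    [0.35, 0, 0, 0, 0, 0, 0],
  ],
)

```text
time_s: 12.77
tcp_pos: [0.5901, -0.0081, 0.1441]
eef_rot: [180.0, 0.0, -175.4]
contact_force: [-0.3, 0.3, -0.4]
gripper_width: 0.0308
gripper_force: 0.0
```

```bash
python3 l2.py;python3 l.py
```

```text
12.7667 (np.float64(0.12351244121194302), np.float64(0.024401016385565556)) [-0.3  0.3 -0.4]
top 0  
side 3 [0.1271 0.1517 0.1108] (np.float64(312.67), np.float64(213.67))
12.8667 (np.float64(0.12351091817214303), np.float64(0.024270005141995163)) 0.1441025617028426 [ 0.5 -0.6 -0.7]
red 257 px 532 587 266 277 med [0.1242 0.1549 0.113 ] z [0.1107 0.1156]
green 58 px 543 555 278 282 med [0.1364 0.1637 0.0936] z [0.0897 0.0964]
```

>>> apply_moves(
  targets=[
    [0.35, 0, -0.003, 0, 0, 0, 0],
    [0.35, 0, 0, 0, 0, 0, 0],
    [0.35, 0, 0, 0, 0, 0, 0],
    [0.35, 0, 0, 0, 0, 0, 0],
    [0.35, 0, 0, 0, 0, 0, 0],
    [0.35, 0, 0, 0, 0, 0, 0],
    [0.35, 0, 0, 0, 0, 0, 0],
    [0.35, 0, 0, 0, 0, 0, 0],
    [0.35, 0, 0, 0, 0, 0, 0],
    [0.35, 0, 0, 0, 0, 0, 0],
    [0.35, 0, 0, 0, 0, 0, 0],
    [0.35, 0, 0, 0, 0, 0, 0],
  ],
)

```text
time_s: 13.92
tcp_pos: [0.5903, -0.0113, 0.1441]
eef_rot: [-180.0, -0.0, -175.4]
contact_force: [-0.8, -0.3, -0.0]
gripper_width: 0.031
gripper_force: 0.0
```

```bash
python3 l2.py;python3 l.py
```

```text
13.9167 (np.float64(0.1234415073334084), np.float64(0.021137081678702676)) [-0.8 -0.3 -0. ]
top 0  
side 2 [0.1293 0.1707 0.116 ] (np.float64(311.5), np.float64(216.0))
14.0167 (np.float64(0.12345447296105083), np.float64(0.02114079018445735)) 0.14408047819000058 [-0.5  0.4  0.8]
red 348 px 532 590 266 282 med [0.1241 0.15   0.1132] z [0.1103 0.1162]
green 55 px 549 561 278 282 med [0.1365 0.1647 0.094 ] z [0.0894 0.0968]
```

>>> apply_moves(
  targets=[
    [0.35, 0, 0.005, 0, 0, 0, 0],
    [0.35, 0, 0.005, 0, 0, 0, 0],
    [0.35, 0, 0, 0, 0, 0, 0],
    [0.35, 0, 0, 0, 0, 0, 0],
  ],
)

```text
time_s: 14.4
tcp_pos: [0.5895, -0.0009, 0.1441]
eef_rot: [180.0, 0.0, -175.4]
contact_force: [0.1, 0.8, -0.4]
gripper_width: 0.0306
gripper_force: 0.0
```

```bash
python3 l2.py;python3 l.py
```

```text
14.4 (np.float64(0.12352638942411533), np.float64(0.03160388926525586)) [ 0.1  0.8 -0.4]
top 0  
side 2 [0.1275 0.1526 0.1104] (np.float64(312.5), np.float64(214.0))
14.5 (np.float64(0.12352658845292507), np.float64(0.031348639778659065)) 0.14411030283162884 [-0.8 -0.5  0.4]
red 166 px 540 574 271 276 med [0.1242 0.1598 0.1131] z [0.1114 0.1144]
```

>>> apply_moves(
  targets=[
    [0.35, 0, 0.004, 0, 0, 0, 0],
    [0.35, 0, 0.004, 0, 0, 0, 0],
    [0.35, 0, 0, 0, 0, 0, 0],
    [0.35, 0, 0, 0, 0, 0, 0],
    [0.35, 0, 0, 0, 0, 0, 0],
  ],
)

```text
time_s: 14.97
tcp_pos: [0.5889, 0.0068, 0.1441]
eef_rot: [180.0, 0.0, -175.4]
contact_force: [-0.1, -0.3, -0.7]
gripper_width: 0.0307
gripper_force: 0.0
```

```bash
python3 l2.py;python3 l.py
```

```text
14.9667 (np.float64(0.12354338050933376), np.float64(0.03928304991469394)) [-0.1 -0.3 -0.7]
top 0  
side 3 [0.1271 0.1524 0.1112] (np.float64(312.67), np.float64(213.67))
15.0667 (np.float64(0.12348106195289232), np.float64(0.039148580498128686)) 0.14405840339152293 [-0.7 -0.9 -0.3]
red 101 px 540 560 271 276 med [0.1242 0.1638 0.1134] z [0.1111 0.1147]
```

>>> apply_moves(
  targets=[
    [0.35, 0, 0.004, 0, 0, 0, 0],
    [0.35, 0, 0.004, 0, 0, 0, 0],
    [0.35, 0, 0, 0, 0, 0, 0],
    [0.35, 0, 0, 0, 0, 0, 0],
    [0.35, 0, 0, 0, 0, 0, 0],
  ],
)

```text
time_s: 15.53
tcp_pos: [0.5882, 0.0148, 0.1441]
eef_rot: [180.0, 0.0, -175.4]
contact_force: [-0.5, 0.9, 0.5]
gripper_width: 0.031
gripper_force: 0.0
```

```bash
python3 l2.py;python3 l.py
```

```text
15.5333 (np.float64(0.12353906062324356), np.float64(0.04732507379702357)) [-0.5  0.9  0.5]
top 0  
side 3 [0.1272 0.1496 0.1095] (np.float64(312.67), np.float64(213.67))
15.6333 (np.float64(0.12355485710464609), np.float64(0.047199899106338684)) 0.1441173208162877 [0.2 0.1 0.1]
red 27 px 540 546 271 276 med [0.1241 0.1682 0.1138] z [0.1122 0.1144]
```

>>> apply_moves(
  targets=[
    [0.35, 0, 0.003, 0, 0, 0, 0],
    [0.35, 0, 0.003, 0, 0, 0, 0],
    [0.35, 0, 0, 0, 0, 0, 0],
    [0.35, 0, 0, 0, 0, 0, 0],
    [0.35, 0, 0, 0, 0, 0, 0],
  ],
)

```text
time_s: 16.1
tcp_pos: [0.5878, 0.0207, 0.1441]
eef_rot: [180.0, 0.0, -175.4]
contact_force: [-0.2, -0.9, -0.0]
gripper_width: 0.0306
gripper_force: 0.0
```

```bash
python3 l2.py;python3 l.py
```

```text
16.1 (np.float64(0.12357894596885893), np.float64(0.0532645728006587)) [-0.2 -0.9 -0. ]
top 0  
side 2 [0.1274 0.1551 0.1105] (np.float64(312.5), np.float64(214.5))
16.2 (np.float64(0.12355710585475253), np.float64(0.05318316663846461)) 0.14410085673960057 [-0.  -0.3 -0.5]
```

```bash
cat > l3.py <<'E'
from tilt import *
s=get_state();ky=w2s(s['tcp_pos'])[1]-.0058;print(s['time_s'],'knob',round(ky,4))
c=capture('wrist');vv,uu=np.mgrid[220:330,260:380];q=cloud(c,np.c_[uu.ravel(),vv.ravel()])
S=np.array([[*w2s(p),p[2]] for p in q]);v=cv2.cvtColor(c['frame'],cv2.COLOR_RGB2HSV)[220:330,260:380].reshape(-1,3)
k=(abs(S[:,0]-.125)<.03)&(abs(S[:,1]-ky)<.007)&(S[:,2]>.06)&(S[:,2]<.17)
kn=k&(v[:,2]<70);bl=k&(v[:,2]>110)&(S[:,0]<.118)
for m in(kn,bl): print(m.sum(),np.percentile(S[m],[5,50,95],0).round(4).tolist() if m.any() else '')
d=capture('side');dd=d['frame'][195:232,302:325].astype(int);r=dd[...,0]-(dd[...,1]+dd[...,2])/2;r[r<12]=0
yy,xx=np.mgrid[195:232,302:325];print('side red centroid',(r*xx).sum()/r.sum(),(r*yy).sum()/r.sum(),r.max())
E
python3 l3.py
```

```text
16.25 knob 0.0473
547 [[0.1161, 0.0421, 0.1315], [0.1209, 0.0478, 0.1439], [0.1317, 0.0533, 0.1528]]
686 [[0.1122, 0.0413, 0.094], [0.113, 0.0477, 0.1168], [0.1174, 0.0534, 0.1214]]
side red centroid 305.1532510771641 207.30473952213083 51.5
```

>>> apply_moves(
  targets=[
    [0.35, 0, 0.003, 0, 0, 0, 0],
    [0.35, 0, 0.003, 0, 0, 0, 0],
    [0.35, 0, 0, 0, 0, 0, 0],
    [0.35, 0, 0, 0, 0, 0, 0],
    [0.35, 0, 0, 0, 0, 0, 0],
  ],
)

```text
time_s: 16.77
tcp_pos: [0.5873, 0.0267, 0.1441]
eef_rot: [180.0, 0.0, -175.4]
contact_force: [0.4, -0.3, -0.0]
gripper_width: 0.0307
gripper_force: 0.0
```

```bash
python3 l3.py; python3 l2.py
```

```text
16.7667 knob 0.0535
558 [[0.1161, 0.048, 0.1318], [0.1272, 0.0539, 0.1513], [0.1315, 0.0595, 0.1532]]
688 [[0.1122, 0.0474, 0.0941], [0.1129, 0.0537, 0.117], [0.1173, 0.0595, 0.1218]]
side red centroid 305.0830233013511 207.36978656745643 59.0
16.8667 (np.float64(0.123556760199488), np.float64(0.059206825083001194)) [ 0.7 -0.5  0.2]
top 0  
side 2 [0.1274 0.1533 0.1094] (np.float64(312.5), np.float64(214.5))
```

The knob-top height gives a clean tilt signal: 152.8 mm now, against 143.5 mm expected when level. I'll continue outward.

>>> apply_moves(
  targets=[
    [0.35, 0, 0.003, 0, 0, 0, 0],
    [0.35, 0, 0.003, 0, 0, 0, 0],
    [0.35, 0, 0, 0, 0, 0, 0],
    [0.35, 0, 0, 0, 0, 0, 0],
    [0.35, 0, 0, 0, 0, 0, 0],
  ],
)

```text
time_s: 17.38
tcp_pos: [0.5868, 0.0327, 0.1441]
eef_rot: [180.0, 0.0, -175.4]
contact_force: [0.0, -0.1, -0.7]
gripper_width: 0.031
gripper_force: 0.0
```

```bash
python3 l3.py
```

```text
17.3833 knob 0.0595
562 [[0.1161, 0.054, 0.1323], [0.1274, 0.0599, 0.1519], [0.1316, 0.0655, 0.1536]]
684 [[0.1122, 0.0534, 0.0951], [0.1129, 0.0597, 0.1176], [0.1173, 0.0655, 0.1222]]
side red centroid 305.0780217644773 207.43159735717063 60.5
```

>>> apply_moves(
  targets=[
    [0.35, 0, 0.003, 0, 0, 0, 0],
    [0.35, 0, 0.003, 0, 0, 0, 0],
    [0.35, 0, 0, 0, 0, 0, 0],
    [0.35, 0, 0, 0, 0, 0, 0],
    [0.35, 0, 0, 0, 0, 0, 0],
    [0.35, 0, 0, 0, 0, 0, 0],
  ],
)

```text
time_s: 17.98
tcp_pos: [0.5864, 0.0386, 0.1441]
eef_rot: [180.0, 0.0, -175.4]
contact_force: [0.6, 0.8, 0.6]
gripper_width: 0.0308
gripper_force: 0.0
```

```bash
python3 l3.py
```

```text
17.9833 knob 0.0654
577 [[0.1161, 0.0598, 0.1325], [0.1273, 0.0658, 0.1523], [0.1316, 0.0714, 0.1541]]
685 [[0.1122, 0.0594, 0.0955], [0.1129, 0.0656, 0.1179], [0.1173, 0.0714, 0.1226]]
side red centroid 305.1119029275809 207.428062403698 57.5
```

>>> apply_moves(
  targets=[
    [0.35, 0, 0.003, 0, 0, 0, 0],
    [0.35, 0, 0.003, 0, 0, 0, 0],
    [0.35, 0, 0, 0, 0, 0, 0],
    [0.35, 0, 0, 0, 0, 0, 0],
    [0.35, 0, 0, 0, 0, 0, 0],
    [0.35, 0, 0, 0, 0, 0, 0],
  ],
)

```text
time_s: 18.58
tcp_pos: [0.5859, 0.0446, 0.1441]
eef_rot: [180.0, 0.0, -175.4]
contact_force: [0.3, 0.4, -1.0]
gripper_width: 0.0305
gripper_force: 0.0
```

```bash
python3 l3.py
```

```text
18.5833 knob 0.0714
583 [[0.1161, 0.0659, 0.1328], [0.1272, 0.0719, 0.1529], [0.1315, 0.0774, 0.1544]]
700 [[0.1121, 0.0654, 0.096], [0.1129, 0.0718, 0.1185], [0.1173, 0.0779, 0.1229]]
side red centroid 305.23976497346473 207.46512509476875 58.0
```

>>> apply_moves(
  targets=[
    [0.35, 0, 0.003, 0, 0, 0, 0],
    [0.35, 0, 0.002, 0, 0, 0, 0],
    [0.35, 0, 0, 0, 0, 0, 0],
    [0.35, 0, 0, 0, 0, 0, 0],
    [0.35, 0, 0, 0, 0, 0, 0],
    [0.35, 0, 0, 0, 0, 0, 0],
  ],
)

```text
time_s: 19.18
tcp_pos: [0.5854, 0.0495, 0.1441]
eef_rot: [180.0, 0.0, -175.4]
contact_force: [0.6, -0.2, -0.3]
gripper_width: 0.0309
gripper_force: 0.0
```

```bash
python3 l3.py
```

```text
19.1833 knob 0.0764
564 [[0.116, 0.071, 0.1323], [0.1272, 0.077, 0.1518], [0.1316, 0.0824, 0.1538]]
696 [[0.1121, 0.0703, 0.0943], [0.1129, 0.0767, 0.1177], [0.1173, 0.0824, 0.1221]]
side red centroid 305.43285086112127 207.49633565408575 60.5
```

The beam has started to drop. I'll push 3 mm, back off, settle and read.

>>> apply_moves(
  targets=[
    [0.35, 0, 0.002, 0, 0, 0, 0],
    [0.35, 0, 0.001, 0, 0, 0, 0],
    [0.35, 0, 0, 0, 0, 0, 0],
    [0.35, 0, 0, 0, 0, 0, 0],
    [0.35, 0, -0.005, 0, 0, 0, 0],
    [0.35, 0, 0, 0, 0, 0, 0],
    [0.35, 0, 0, 0, 0, 0, 0],
    [0.35, 0, 0, 0, 0, 0, 0],
    [0.35, 0, 0, 0, 0, 0, 0],
    [0.35, 0, 0, 0, 0, 0, 0],
    [0.35, 0, 0, 0, 0, 0, 0],
    [0.35, 0, 0, 0, 0, 0, 0],
    [0.35, 0, 0, 0, 0, 0, 0],
    [0.35, 0, 0, 0, 0, 0, 0],
    [0.35, 0, 0, 0, 0, 0, 0],
    [0.35, 0, 0, 0, 0, 0, 0],
    [0.35, 0, 0, 0, 0, 0, 0],
  ],
)

```text
time_s: 20.7
tcp_pos: [0.5856, 0.0475, 0.1441]
eef_rot: [180.0, 0.0, -175.4]
contact_force: [0.6, -0.2, -0.1]
gripper_width: 0.0309
gripper_force: 0.0
```

```bash
sed -i 's/-.0058;/-.0058+float(__import__("sys").argv[1]);/' l3.py; python3 l3.py .005
```

```text
20.7 knob 0.0794
440 [[0.116, 0.0745, 0.1237], [0.1168, 0.0807, 0.1337], [0.1318, 0.0857, 0.1436]]
640 [[0.1121, 0.073, 0.0872], [0.1129, 0.0793, 0.1094], [0.1173, 0.0856, 0.1139]]
side red centroid 306.03629032258067 208.79679099462365 77.0
```

The beam is close to level. I'll raise and retreat so the wrist camera can see the pointer in the gate.

>>> apply_moves(
  targets=[
    [0.35, 0, 0, -0.02, 0, 0, 0],
    [0.35, 0, 0, -0.03, 0, 0, 0],
    [0.35, 0, -0.025, -0.02, 0, 0, 0],
    [0.35, 0, -0.035, -0.01, 0, 0, 0],
    [0.35, 0, -0.035, -0.01, 0, 0, 0],
    [0.35, 0, -0.025, 0, 0, 0, 0],
    [0.35, 0, 0, 0, 0, 0, 0],
    [0.35, 0, 0, 0, 0, 0, 0],
    [0.35, 0, 0, 0, 0, 0, 0],
    [0.35, 0, 0, 0, 0, 0, 0],
    [0.35, 0, 0, 0, 0, 0, 0],
    [0.35, 0, 0, 0, 0, 0, 0],
  ],
)

```text
time_s: 21.8
tcp_pos: [0.5952, -0.0713, 0.234]
eef_rot: [-180.0, -0.0, -175.4]
contact_force: [-0.5, 0.4, -0.1]
gripper_width: 0.031
gripper_force: 0.0
```

```bash
python3 - <<'E'
from tilt import *
s=get_state();print(s['time_s'],w2s(s['tcp_pos']),s['tcp_pos'][2])
c=look('w5')
# beam height along y
vv,uu=np.mgrid[190:275,300:620];q=cloud(c,np.c_[uu.ravel(),vv.ravel()])
S=np.array([[*w2s(p),p[2]] for p in q]);k=(abs(S[:,0]-.125)<.006)&(S[:,2]>.075)&(S[:,2]<.16)
for a in np.arange(-.03,.18,.015):
    m=k&(abs(S[:,1]-a)<.005)
    if m.sum()>5: print(round(a,3),m.sum(),np.percentile(S[m,2],[10,50,90]).round(4))
cv2.imwrite('pics/w5c.png',cv2.resize(c['frame'][205:275,500:620,::-1],None,fx=6,fy=6,interpolation=cv2.INTER_CUBIC))
E
```

```text
21.8 (np.float64(0.1234172316422855), np.float64(-0.03902230217764889)) 0.23397820941052613
red 162 px 528 565 224 232 med [0.1246 0.1518 0.0983] z [0.0968 0.1019]
green 73 px 535 556 239 242 med [0.1365 0.1576 0.0942] z [0.0886 0.099 ]
-0.03 108 [0.0946 0.0996 0.1004]
-0.015 108 [0.0951 0.0997 0.101 ]
0.0 108 [0.096  0.0999 0.1008]
0.015 109 [0.0967 0.1    0.1009]
0.03 111 [0.096  0.1001 0.1013]
0.045 121 [0.0937 0.1003 0.1011]
0.06 119 [0.0937 0.1002 0.1012]
0.075 596 [0.1019 0.1259 0.1437]
0.09 64 [0.1428 0.1438 0.1444]
0.105 88 [0.0935 0.1004 0.1015]
0.12 116 [0.095  0.1006 0.1019]
0.135 112 [0.0947 0.1008 0.1019]
0.15 147 [0.0976 0.1221 0.1234]
0.165 172 [0.0977 0.1223 0.1236]
```

View pics/w5c.png

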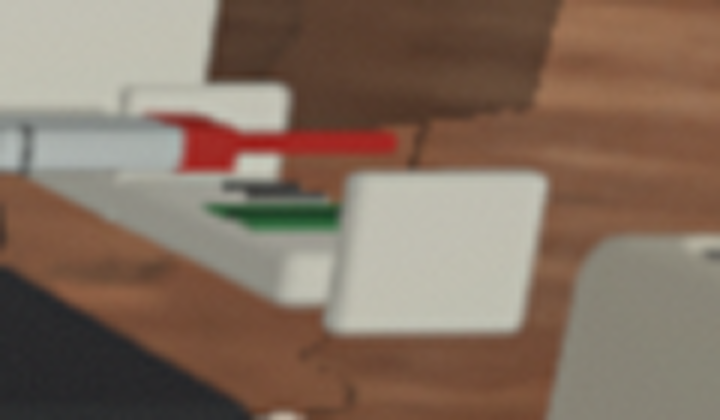

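The beam is level to about 0.007 rad and the pointer hangs free: the red tip at crop (390,142) is clear of the gate plate, and the beam-top slope over 165 mm is 1.2 mm. I'll do one last check of the box and beam, then hand in.

```bash
python3 - <<'E'
from tilt import *
look();label()
c=capture('wrist');vv,uu=np.mgrid[0:200,200:480];q=cloud(c,np.c_[uu.ravel(),vv.ravel()])
q=q[(q[:,2]>.045)&(q[:,2]<.12)];r=cv2.minAreaRect((q[:,:2]*1000).astype(np.float32));print('box wrist',r,w2s(np.array(r[0])/1000))
vv,uu=np.mgrid[190:275,300:620];q=cloud(c,np.c_[uu.ravel(),vv.ravel()])
S=np.array([[*w2s(p),p[2]] for p in q]);k=(abs(S[:,0]-.125)<.004)&(S[:,2]>.098)&(S[:,2]<.104)&(S[:,1]>-.04)&(S[:,1]<.138)
print('slope',np.polyfit(S[k,1],S[k,2],1))
E
```

```text
red 161 px 529 565 224 232 med [0.1247 0.151  0.0982] z [0.0969 0.1024]
green 72 px 535 556 239 242 med [0.1365 0.1576 0.0947] z [0.0892 0.0994]
n 163 z 0.09594814873471758 ((475.2770080566406, -71.45531463623047), (55.83799362182617, 48.440956115722656), 2.8794918060302734) scale xy (np.float64(0.0038842407221722124), np.float64(-0.029372159434376845))
box wrist ((470.9789123535156, -45.67033386230469), (105.43730163574219, 156.1629180908203), 4.576443672180176) (np.float64(0.0017125868394360201), np.float64(-0.003321770193550897))
slope [0.00749518 0.10000672]
```

```bash
python3 -c "
from plant import close_job; print(close_job())"
```

```text
the job is handed in; nothing more can be done
None
```

The job is handed in, though it returned no verdict: my last measurement had the egg box square on the platform about 2 mm to the side and 3 mm past centre, the beam at rest about 0.007 rad off level, and the arm clear of the scale and box, after about 22 s of the 72 s allowed.

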